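Walk the heavy ceramic box onto its cork mat

TASK

The lidded ceramic box is too heavy and wide to pick up, so walk it away from you onto the cork mat by pushing its two near corners in turn, the one on your left first, then the right, and so on: each push should swing the box clearly off square, a good ten degrees or more, first one way and then the other. Finish with the box in the middle of the mat and square with it. Keep it flat on the tray all the way, and do not disturb the steel cup or the yellow diffuser.

Things in the scene. Friction and masses are not known exactly. Their poses are not given: they have to be found in the camera images.
- box: Heavy lidded ceramic box (0.65 to 0.95 kg), blue body with a white flat lid that stays put, no knob. 100 mm deep (its x), 160 mm wide (its y), 79 mm high, plain upright sides, flat base that slides on the tray without rolling or sticking. Origin at the centre of its underside; x points forward (away from the robot, towards the mat), y to the left, z up. It starts 75 to 105 mm short of the mat's middle and nearly square with the mat (within 4 degrees).
- left_corner (a point): Near left upright edge of the box, half-way up: 50 mm back, 80 mm left, 38 mm up in the box's axes. Its x points diagonally outward (135 degrees left of the box's x), z up. The near right corner mirrors it. Pushing the left corner forward turns the box clockwise from above. Pushed 25 mm in from a corner, the box's middle gains about 15 to 20 mm per 10 degrees of turn; it does not coast.
- mat: Brown cork mat let flush into the floor of the white tray, 140 mm (its x) by 200 mm (its y), no step to cross. Origin at its centre on the tray floor, 10 mm above the table; x is the direction in which the box has to travel, y to the left, z up. It does not move. The tray's rim is 22 mm above the table, well away from the work.
- cup: Empty stainless steel cup, 72 mm across, 85 mm high, standing 165 to 210 mm to one side of the mat's centre. Origin at the centre of its underside. Leave it alone.
- diffuser: Yellow plastic mosquito repellent diffuser with a white press button on top, round, 66 mm across, 73 mm high, standing on the mat's other side. Origin at the centre of its underside. Leave it alone.

How it is judged:
On the way, in this order (a step that is already met when the one before it is completed fails the run):
1. the left corner has been pushed ahead: the box is turned clockwise by more than 6 degrees from square with the mat (angle between the x axis of left_corner and the x axis of mat, either way round above 0.89 rad), for 0.1 s.
2. then the right corner has been pushed ahead: the box is turned anticlockwise by more than 6 degrees from square with the mat (angle between the x axis of left_corner and the x axis of mat, either way round below 0.68 rad), for 0.1 s.
At the end, for the whole second after the job is handed in: The box stands flat and at rest on the mat, its centre within 18 mm of the mat's centre along each of the mat's axes, and square with the mat within 10 degrees (x of box in the frame of mat between -0.018 and 0.018 m and y of box in the frame of mat between -0.018 and 0.018 m and angle between the x axis of box and the x axis of mat, either way round below 0.175 rad and height (world z) of box below 0.016 m and angle between box's own z axis and vertical below 0.05 rad and linear speed of box below 0.01 m/s); the robot touches nothing.
It fails at once if the box is lifted more than 12 mm or tipped by more than 8 degrees (height (world z) of box above 0.022 m or angle between box's own z axis and vertical above 0.14 rad).
It fails at once if the cup is moved by more than 15 mm (distance of cup from where it was at the start of the episode above 0.015 m).
It fails at once if the diffuser is moved by more than 15 mm (distance of diffuser from where it was at the start of the episode above 0.015 m).
It also fails if it takes over 58 s, if anything falls off the work surface, if the arm or the gripper's body presses on something with over 40 N, if the wrist force passes 120 N, or if a joint passes its speed limit or range.

ROBOT

A 6-joint arm with a two-finger parallel gripper is mounted at the origin on the work surface. World frame = base frame: x ahead of the robot, y to its left, z up, the work surface at z = 0. Lengths are in m, angles in rad, forces in N, time in s.
With the tool pointing down it reaches from about 0.35 to 0.85 m from the base axis. Payload 8.1 kg.
Tool frame: the origin (TCP) lies at the very end of the fingers, on their centre line; the grasp point (between the pads) lies 19 mm behind it; z points along the fingers, y is the direction in which the jaws open and shut (so a half turn about z gives the same grasp; the last joint's range is limited). The gripper opens to 93 mm and grips with 3 to 60 N. Pads are 15 mm wide; open, the fingers measure 128 mm over their backs; the gripper's body (75 mm by 188 mm) begins 65 mm behind the grasp point.
Start: joints at [-1.208, 0.13, 1.488, -0, 1.523, -0.085], TCP at [0.26, -0.541, 0.219] pointing down, gripper open.
Joint ranges: [-2.96, 2.96], [-0.89, 2.26], [0.02, 2.5], [-1.34, 4.48], [0, 2.73], [-2.66, 2.66]. Speed limits (rad/s): [2.39, 2.39, 2.79, 3.14, 3.14, 3.14].

INTERFACE

Orientations are given as a rotation vector (axis times angle).
In Python, from plant import * gives the robot as it stands.
- The arm moves only by the tool apply_moves, never from a script. Its argument "commands" is one flat list of numbers, 7 for each row, row after row: the shift along the world's x, y, z in cm, then the turn, a rotation vector about the world's x, y, z in rad, then the finger opening in cm, from 0 to 9.3. A call has 1 to 8 rows; each row shifts and turns the pose as measured when the row begins; what a row does not reach is not made up. A row lasts 1/8 s, in which the tool goes at most 62.5 mm and 10.7 degrees, less where a joint would pass 70% of its speed; a pose out of reach is approached as far as the arm can. A call with a gripper value outside its range is refused whole. The fingers move at their own pace and stop on an object; "squeeze" is the grip in N (left out, the last holds). Time passes only in rows, so rows that do not move let the fingers close. It gives the time, the measured TCP pose, the force and the opening at its end, in the units of the state.
- read_state(): the state, without advancing time (a new reading comes with each control period).
- read_camera(name): name is "side" or "top"; returns (picture, depth): 480x640x3 uint8, blue, green, red; 480x640 float32, m along the optical axis (not along the pixel's ray), 0 where there is no reading.
- camera_model(name): a dict with "intrinsics" (3x3 intrinsics, pixels), "R" (3x3) and "t" (3): a world point X has camera coordinates R X + t. Camera axes: x right, y down, z forward; pixel columns grow to the right and rows downward; lengths in m; the calibration is good to about 2 mm. A picture is of the moment at which its call begins. camera_model takes no time and is no camera call.
- close_job(): hands the job in, once; it reports no verdict.
Trained networks look in the newest picture that a camera, given by its name, has taken for a name from the list of things; names that differ only in an ending like _2 or _b are one class to them, and where a whole thing is asked for, a point or a joint stands for the part that bears it (a point fixed in the world has none). Each returns a list of dicts, best first, with "conf" (0 to 1); they miss things now and then, are a little off and sometimes report something else, mostly with a low value. They report only what shows in the picture. A call takes as long as a camera call.
- find_in(query, camera): "point" ([x, y, z] in m, in the coordinates of the camera as it stood for that picture, good to about 4 mm: the middle of the surface that is visible of it).
- cut_out(query, camera): "mask" (480x640 bool, what is visible of it).
- spot_point(query, camera): "point" ([x, y, z] in m, in the coordinates of the camera as it stood for that picture, good to about 4 mm: a listed point, or the origin of a listed thing).
The state is a dict: "t": time; "q": joint angles; "dq": joint speeds; "joint_torque": joint torques, N m; "tool_pos": TCP position; "orientation": TCP orientation; "force": force on the tool from outside, world axes, zero at the start; "wrist_torque": the same for the moment, N m; "opening": finger opening in m.
Only numpy, scipy, OpenCV 4.12 (cv2) and the standard library are available. Lean on these libraries where they do the work, as an engineer would, in place of code of your own. Each camera call takes 0.05 s, during which the arm holds its last target. There are 200 camera calls.

## Working session

There is one attempt and no reset: what is moved stays moved. The work goes in short steps, Python scripts to look and compute and a tool call to move; the robot and the scene stay as the last step left them, time stands still between calls to the robot, and variables do not carry over. Pictures are saved under pics/ and viewed, about 8 in all and at most 12, crops included, and the job is handed in when it is done.

Besides the shell and the picture viewer there is one more tool, called after ">>>" as name(argument=value, ...) on one line, values as JSON. apply_moves: Moves the arm, as the interface text tells. Its arguments: {"type":"object","properties":{"commands":{"type":"array"},"squeeze":{"type":"number"}},"required":["commands"]}

```bash
mkdir -p pics
cat > h.py <<'E'
from plant import *
import numpy as np, cv2
def W(cam,p):
    m=camera_model(cam); return np.array(m["R"]).T@(np.array(p)-np.array(m["t"]))
def cloud(cam,depth,mask):
    m=camera_model(cam);K=np.array(m["intrinsics"]);v,u=np.nonzero(mask&(depth>0));z=depth[v,u]
    P=np.stack([(u-K[0,2])/K[0,0]*z,(v-K[1,2])/K[1,1]*z,z],1)
    return (P-np.array(m["t"]))@np.array(m["R"])
def rect(P):
    r=cv2.minAreaRect((P[:,:2]*1000).astype(np.float32)); return r
def mask(q,cam):
    r=cut_out(q,cam); return (r[0]["mask"],r[0]["conf"]) if r else (None,0)
def boxpose(depth,m):
    P=cloud("top",depth,m); P=P[(P[:,2]>.082)&(P[:,2]<.096)]
    (c,s,a)=rect(P)
    if s[0]>s[1]: a-=90   # width (long) along y
    while a>45:a-=90
    while a<-45:a+=90
    return np.array(c),s,a,np.median(P[:,2]),len(P)
E
cat > look.py <<'E'
from h import *
import sys
img,d=read_camera("top"); 
m,c=mask("box","top")
print("box",c,boxpose(d,m) if m is not None else None)
s=read_state(); print(s["t"],s["tool_pos"],s["force"])
if len(sys.argv)>1: cv2.imwrite(sys.argv[1],img)
E
cat > a.py <<'E'
from h import *
for cam in("top","side"):
    img,d=read_camera(cam); cv2.imwrite(f"pics/{cam}0.png",img)
    for q in("box","mat","cup","diffuser"):
        m,c=mask(q,cam); sp=spot_point(q,cam)
        print(cam,q,round(c,2),[(W(cam,x["point"]).round(3),round(x["conf"],2)) for x in sp[:2]])
        if m is not None:
            P=cloud(cam,d,m); print("  cloud",len(P),np.percentile(P,[2,50,98],axis=0).round(3).tolist(),rect(P))
            if q=="box" and cam=="top": print("  ",boxpose(d,m))
s=read_state();print(s)
E
python3 a.py
```

```text
top box 0.76 [(array([0.567, 0.015, 0.007]), 0.7)]
  cloud 5158 [[0.514, -0.063, 0.084], [0.566, 0.015, 0.088], [0.62, 0.091, 0.092]] ((572.2357788085938, 9.879234313964844), (110.57835388183594, 176.40184020996094), 10.466296195983887)
   (array([567.28778076,  14.74428558]), (99.79684448242188, 159.9797821044922), 10.215986251831055, np.float64(0.08851082369523076), 5115)
top mat 0.63 [(array([0.651, 0.037, 0.006]), 0.84)]
  cloud 5339 [[0.58, -0.055, 0.008], [0.668, 0.045, 0.011], [0.726, 0.136, 0.015]] ((650.995849609375, 37.34733581542969), (139.6658477783203, 200.10630798339844), 13.153300285339355)
top cup 0.86 [(array([0.614, 0.207, 0.011]), 0.97), (array([ 0.755, -0.135,  0.009]), 0.63)]
  cloud 1406 [[0.582, 0.172, 0.012], [0.62, 0.214, 0.04], [0.647, 0.238, 0.097]] ((619.8165893554688, 214.06492614746094), (91.2467269897461, 75.75631713867188), 49.4941291809082)
top diffuser 0.65 [(array([ 0.749, -0.134,  0.01 ]), 0.88)]
  cloud 1101 [[0.718, -0.159, 0.012], [0.741, -0.125, 0.069], [0.775, -0.101, 0.085]] ((755.963134765625, -137.18275451660156), (67.82882690429688, 82.595
[... 974 characters left out ...]
, 40.30684280395508)
{'t': 0.9, 'q': array([-1.20840983e+00,  1.30385066e-01,  1.48819789e+00, -1.35716453e-05,
        1.52300913e+00, -8.53952017e-02]), 'dq': array([-2.14138438e-04, -4.21066682e-05,  1.67977184e-04,  9.81595452e-04,
        2.34138024e-04, -2.94212957e-04]), 'joint_torque': array([-1.32142354e-04, -5.59754169e+01, -4.92061400e+01,  7.68103707e-02,
        2.22660368e-02, -4.44792363e-05]), 'tool_pos': array([ 0.25979934, -0.54083989,  0.21864531]), 'orientation': array([ 3.06317894e+00,  6.97512658e-01, -2.09681564e-05]), 'force': array([-0.2783362 ,  0.18733322, -0.10003904]), 'wrist_torque': array([-0.01823095, -0.01347246,  0.00540937]), 'opening': 0.09316512058744181}
```

View pics/top0.png

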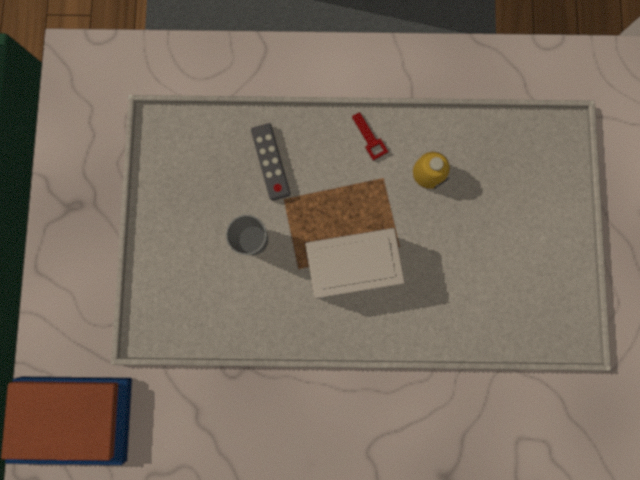

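The top view matches the networks: the white lid is around (355,263), the mat at (340,222), the cup at (247,235) and the diffuser at (432,170). In mat axes, the box is about 87 mm short, 3 mm right and 3° clockwise. Next I'll move behind its near left corner with the fingers closed.

>>> apply_moves(commands=[2,5.8,0,0,0,-0.11,0,2,5.8,0,0,0,-0.11,0,2,5.8,0,0,0,0,0,2,5.8,0,0,0,0,0,2,5.8,0,0,0,0,0,2,5.8,0,0,0,0,0,2,5.8,0,0,0,0,0,2,5.8,0,0,0,0,0], squeeze=10)

```text
t: 1.9
tool_pos: [0.4199, -0.0692, 0.2182]
orientation: [3.123, 0.332, 0.007]
force: [1.7, -1.0, -0.7]
opening: 0.0172
```

>>> apply_moves(commands=[1.7,6,0,0,0,0,0,1.7,6,0,0,0,0,0,0,0,-6,0,0,0,0,0,0,-6,0,0,0,0,0,0,-5,0,0,0,0,0,0,-1.6,0,0,0,0])

```text
t: 2.65
tool_pos: [0.4559, 0.0577, 0.0316]
orientation: [3.121, 0.349, 0.025]
force: [0.2, -0.5, 0.4]
opening: 0.0006
```

```bash
cat > look.py <<'E'
from h import *
import sys
C=np.array([651.,37.3]);A=13.0
R=np.array([[np.cos(np.radians(A)),np.sin(np.radians(A))],[-np.sin(np.radians(A)),np.cos(np.radians(A))]])
img,d=read_camera("top"); m,c=mask("box","top")
if m is not None:
    p,s,a,z,n=boxpose(d,m)
    print("box conf",round(c,2),"mat xy",(R@(p-C)).round(1),"rel yaw",round(a-A,1),"size",np.round(s,1),"z",round(z,4),n)
s=read_state(); t=s["tool_pos"]
print("t",round(s["t"],2),"tcp mat xy",(R@(t[:2]*1000-C)).round(1),"z",t[2].round(4),"F",s["force"].round(1),"op",s["opening"])
if len(sys.argv)>1: cv2.imwrite(sys.argv[1],img)
E
python3 look.py pics/1.png
```

```text
box conf 0.85 mat xy [-86.6  -3.1] rel yaw -2.7 size [ 99.9 159.6] z 0.0886 5113
t 2.75 tcp mat xy [-185.1   63.5] z 0.0327 F [ 0.4  0.4 -0.6] op 0.0006461793219524634
```

>>> apply_moves(commands=[1.95,0.45,0,0,0,0,0,1.95,0.45,0,0,0,0,0,0.6,0.14,0,0,0,0,0,0.6,0.14,0,0,0,0,0,0.6,0.14,0,0,0,0,0,0.6,0.14,0,0,0,0,0,0.6,0.14,0,0,0,0,0])

```text
t: 3.62
tool_pos: [0.5271, 0.0742, 0.0362]
orientation: [3.121, 0.347, 0.026]
force: [-2.8, 0.4, -0.6]
opening: 0.0007
```

```bash
python3 look.py pics/2.png
```

```text
box conf 0.82 mat xy [-67.1  -9.5] rel yaw -13.4 size [159.8  99.5] z 0.0878 2259
t 3.73 tcp mat xy [-111.7   63.7] z 0.0365 F [-0.1  0.1 -0.7] op 0.0005083746573928417
```

View pics/2.png

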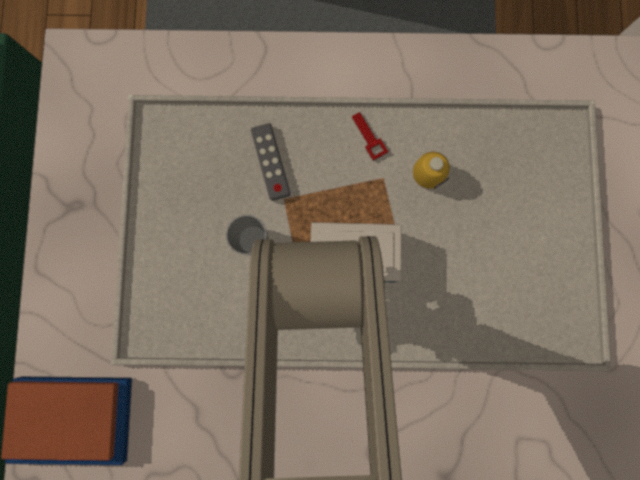

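>>> apply_moves(commands=[-3.6,-0.83,0,0,0,0,0,-3.6,-0.83,0,0,0,0,0,1.03,-4.5,-0.2,0,0,0,0,1.03,-4.5,-0.2,0,0,0,0,1.03,-4.4,-0.2,0,0,0,0])

```text
t: 4.35
tool_pos: [0.49, -0.079, 0.0334]
orientation: [3.116, 0.357, 0.046]
force: [0.6, -1.3, -0.7]
opening: 0.0005
```

```bash
python3 look.py
```

```text
box conf 0.94 mat xy [-66.6  -9.6] rel yaw -14.0 size [160. 100.] z 0.0885 5107
t 4.45 tcp mat xy [-182.7  -79.8] z 0.0339 F [-0.2  0.1  0.6] op 0.0007894661049144696
```

>>> apply_moves(commands=[1.75,1.2,0,0,0,0,0,1.95,0.45,0,0,0,0,0,0.9,0.2,0,0,0,0,0,0.9,0.2,0,0,0,0,0,0.9,0.2,0,0,0,0,0,0.9,0.2,0,0,0,0,0,0.9,0.2,0,0,0,0,0])

```text
t: 5.32
tool_pos: [0.5732, -0.0571, 0.0349]
orientation: [3.109, 0.347, 0.043]
force: [-5.5, -4.3, 3.2]
opening: 0.0004
```

```bash
python3 look.py
```

```text
box conf 0.98 mat xy [-40.2   7.5] rel yaw 0.6 size [ 99.7 153. ] z 0.0888 3677
t 5.42 tcp mat xy [-96.  -74.2] z 0.0351 F [-0.4 -0.8  0.7] op 0.00039384451624401137
```

>>> apply_moves(commands=[0.75,0.17,0,0,0,0,0,0.75,0.17,0,0,0,0,0,0.75,0.17,0,0,0,0,0,0.75,0.17,0,0,0,0,0])

```text
t: 5.92
tool_pos: [0.6025, -0.0505, 0.035]
orientation: [3.108, 0.347, 0.039]
force: [-3.2, -3.4, 3.1]
opening: 0.0005
```

```bash
python3 look.py
```

```text
box conf 0.69 mat xy [-24.   12.7] rel yaw 12.6 size [100. 158.] z 0.0887 3567
t 6.03 tcp mat xy [-66.2 -74.4] z 0.035 F [-0.  -0.4  0.2] op 0.0007995069238548925
```

>>> apply_moves(commands=[-3.6,-0.83,0,0,0,0,0,-3.6,-0.83,0,0,0,0,0,-1.05,4.5,0,0,0,0,0,-1.05,4.6,0,0,0,0,0,-1.05,4.6,0,0,0,0,0,0,0,0,0,0,0,0])

```text
t: 6.78
tool_pos: [0.4986, 0.0749, 0.0362]
orientation: [3.112, 0.344, 0.054]
force: [-0.2, -0.0, -0.6]
opening: 0.0008
```

```bash
python3 look.py pics/3.png
```

```text
box conf 0.56 mat xy [-23.4  11.9] rel yaw 12.9 size [100.1 160.1] z 0.0885 4972
t 6.88 tcp mat xy [-139.7   68.3] z 0.0364 F [ 0.1 -0.2  1.1] op 0.0004224914738651359
```

View pics/3.png

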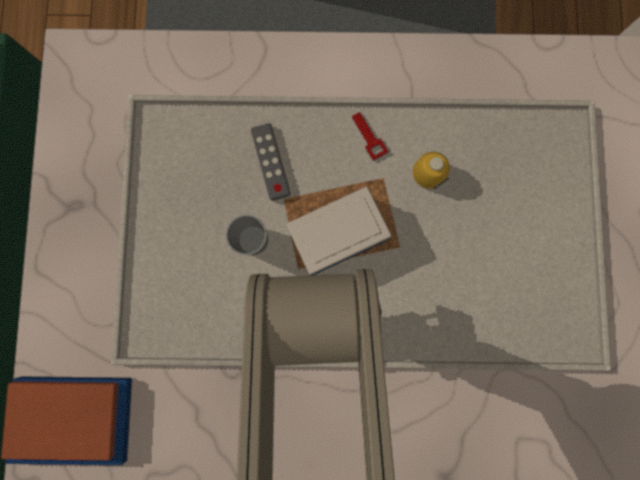

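>>> apply_moves(commands=[1.85,0.9,0,0,0,0,0,1.95,0.45,0,0,0,0,0,0.8,0.19,0,0,0,0,0,0.8,0.19,0,0,0,0,0,0.8,0.19,0,0,0,0,0,0.7,0.16,0,0,0,0,0])

```text
t: 7.62
tool_pos: [0.5662, 0.0882, 0.0342]
orientation: [3.114, 0.332, 0.037]
force: [-6.4, 1.2, 3.6]
opening: 0.0008
```

```bash
python3 look.py
```

```text
box conf 0.94 mat xy [-8.   4.3] rel yaw 3.2 size [100.2 157.9] z 0.0876 1808
t 7.72 tcp mat xy [-70.4  68.4] z 0.0343 F [-2.   1.1  0. ] op 0.000995630085830041
```

>>> apply_moves(commands=[0.5,0.11,0,0,0,0,0,0.4,0.09,0,0,0,0,0,0,0,0,0,0,0,0,-3.5,-0.8,0,0,0,0,0,-3.5,-0.8,0,0,0,0,0,-3.5,-0.8,2,0,0,0,0,-3,-0.7,4,0,0,0,0,0,0,0,0,0,0,0])

```text
t: 8.72
tool_pos: [0.4382, 0.0539, 0.0956]
orientation: [3.113, 0.324, 0.045]
force: [1.8, -0.3, 0.8]
opening: 0.0006
```

```bash
python3 look.py pics/4.png
python3 - <<'E'
from h import *
_,d=read_camera("side")
for q in("box","mat","cup","diffuser"): print(q,[(W("side",x["point"]).round(3),round(x["conf"],2)) for x in spot_point(q,"side")[:1]])
E
```

```text
box conf 0.69 mat xy [-4.5  3.4] rel yaw 0.6 size [ 99.9 159.5] z 0.0886 4938
t 8.82 tcp mat xy [-204.5   64.6] z 0.0925 F [ 0.3 -0.5 -0.3] op 0.0001429646612601052
box [(array([0.647, 0.042, 0.009]), 0.96)]
mat []
cup [(array([0.614, 0.208, 0.008]), 0.67)]
diffuser [(array([ 0.751, -0.128,  0.012]), 0.76)]
```

View pics/4.png

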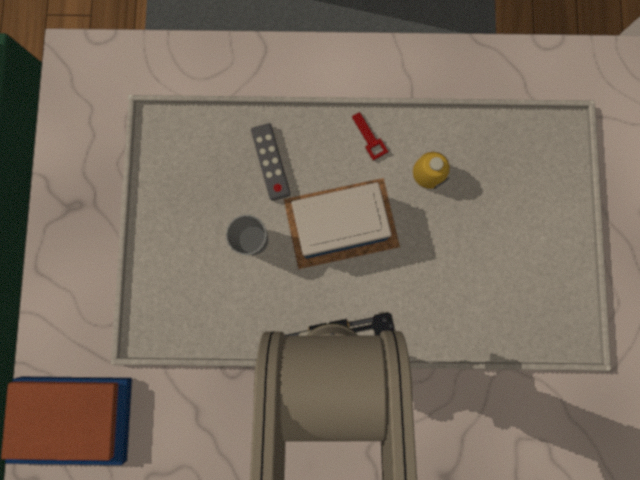

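The lid is now centred and square on the mat, at about (342,217). The cup (247,235) and diffuser (432,170) are unmoved, and the arm is clear.

```bash
python3 -c "
from plant import *
print(close_job())"
```

```text
the job is handed in; nothing more can be done
None
```

The box is in the middle of the mat and square with it, and I handed the job in at about 9 s of the 58 s allowed. With the fingers closed, I pushed the near corners in turn:

| Push | Box angle to the mat afterwards |
|---|---|
| Left | about 14° clockwise |
| Right | about 13° anticlockwise |
| Left (final) | 0.6° |

**Last checks:** the top camera put the box 4.5 mm short of the mat's centre and 3.4 mm to its left. The lid was at its starting height, so the box is flat. The side camera agreed, placing the box about 6 mm from the mat's centre. The cup and diffuser were within about 1 mm of where the side camera first saw them, and the arm had backed about 14 cm away.

**Check that failed:** the side camera's network did not find the mat in the final picture because the box mostly covers it. I used the mat position measured at the start, since the mat does not move. Nothing else failed or disagreed.

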